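# Turn an engine on a hand-cranked railway turntable and stable it

### The job

The engine stands on the turntable of the model railway, which was left unpinned just past the first road: pulling the handwheel's spring handle up so that its pin clears the plate, wind the wheel clockwise seen from above, one full turn to each road, until its hole comes round for the third time, and there let the pin drop fully home, so that the turntable carries the engine to the last road and holds it there. Then gently push the engine along the rails, without lifting or derailing it, off the turntable onto the last road until it stands right up against the buffer stop at its end. Leave the wheel pinned, and leave the wagon and everything else where they stand.

Things in the scene. Friction and masses are not known exactly. Their poses are not given: they have to be found in the camera images.
- layout: model railway board, a fixed box 400 x 600 x 60 mm high, black sides. Origin under its middle (also under the centre of the round pit); x away from the robot at yaw 0, y to its left, z up. Offsets and bearings (counterclockwise from x) below are in this frame. Scenery: 45 mm high brick workshop at (150, 205) mm, bushes under 20 mm
- pit_center (a point): centre of the turntable pit (235 mm across, 20 mm deep) at rail height, 66 mm up, axes as the layout. Tracks of 16.5 mm gauge run straight out from here: the entry track at bearing 150 degrees and, opposite, four roads at -30, -50, -70 and -90 degrees. The last road is the one at -90 degrees, along -y; its rails begin 119 mm out
- wheel_center (a point): a point on the handwheel's upright axis, at the layout's (0, 200) mm, 118 mm up. The wheel: dark steel rim 90 mm across, three spokes, rim and hub reaching to 98 mm up, over a plain steel index plate (106 mm across, its top 70 mm up). The plate has a single hole, 6.4 mm wide, under the rim, near the axis's -x side; it can be set, so it lies up to 10 degrees to either side of there
- handle_grip (a point): middle of the handwheel's upright black handle, 20 mm across, 36 mm tall, 118 mm up when home. It stands on the rim 40 mm from the wheel's axis, goes round with it, is open from above and spins freely about its own axis, so a gripper holding it need not turn. Spring plunger: a round-ended 5 mm pin under it locks the wheel when it drops into the plate's hole
- handle (a joint): how far the handle is pulled straight up, m: 0 pin fully home in the hole, 0.005 pin riding on the plate (as at the start), free of it above 0.006, hard stop at 0.009. A spring pulls it down with 2.5 N at 0, 3.5 N on the plate, 4.5 N at the stop. Riding on the plate, the pin drops home by itself within about 2 mm of the hole and the wheel locks
- handwheel (a joint): angle of the handwheel, rad, growing clockwise seen from above, 6.283 per turn and counting on past it; 0 with the handle straight on the -x side of the axis. Starts at 0.3 to 0.6, just past the hole. Friction 1 N at the handle, 3 to 4 N with the pin on the plate. A worm gear turns the deck clockwise 20 degrees per full turn; the deck cannot be pushed round directly. Near 18.85 it faces the last road
- engine_center (a point): the engine, a small dark tank locomotive, loose on the rails of the 226 mm long deck, at first on its middle, facing just past the -30 degree road. 112 mm over the beams, 120 mm over the buffers, 46 mm wide, 61 mm to the cab roof, 65 mm to the chimney top, 0.3 to 0.5 kg; slides on the rails with 1.5 to 4 N. This point: its middle, 30 mm above the rails; x axis forward (chimney first)
- cab_back (a point): middle of the flat upright back of the engine's cab, 56 mm behind engine_center and 40 mm above the rails, axes as the engine. The back is 42 mm wide, from 18 to 58 mm above the rails; push here. Below it the rear buffer (10 mm across, 12 mm above the rails) sticks out 4 mm further
- road_stop (a point): foot of the buffer stop's face at the end of the last road, at rail height, at the layout's (0, -260) mm, axes as the layout. Its timber beam is met by the engine's front buffer, 60 mm ahead of engine_center: the engine then stands 60 mm short of this point
- wagon: an open grey wagon 74 x 40 mm, 35 mm high, standing on the -50 degree road; bystander. Origin at rail height under its middle
- glue: a glue bottle, 32 mm across and 62 mm tall, standing on the near right part of the layout; bystander. Origin under its middle
- screwdriver: a screwdriver 130 mm long lying on the near left corner of the layout; bystander. Origin under its middle
- jar_a: a paint jar, 44 mm across and 50 mm tall, on the table to the right; bystander. Origin under its middle
- jar_b: another paint jar, 44 mm across and 50 mm tall, on the table to the right; bystander. Origin under its middle
- mug: a white mug, 80 mm across and 95 mm tall, on the table to the left; bystander. Origin under its middle
- water: a water bottle, 68 mm across and 205 mm tall, on the table to the right; bystander. Origin under its middle
- stock_box: a cardboard stock box 100 x 160 x 45 mm on the table to the left; bystander. Origin under its middle
There are look-alikes about, which are no part of the job. Of the things that look like the part that bears engine_center, the smallest one is meant.

How it is judged:
On the way:
1. with the engine still riding on the turntable, the handwheel has been wound clockwise to the third coming round of the hole and its pin is home in it (within 2 mm) (value of joint handwheel between 18.5996 and 19.0996 rad and value of joint handle below 0.002 m and y of engine_center in the frame of layout between -0.03 and 0.03 m and x of engine_center in the frame of layout between -0.03 and 0.03 m), for 0.2 s.
At the end, for the whole second after the job is handed in: The handwheel is wound on to the third coming round of its hole (18.85 rad, 0.25 either way) and its pin is home (handle under 2 mm up); the engine stands upright on the last road's rails, in line (5 mm, 0.1 rad), its front buffer within 5 mm of the buffer stop; the bystanders are where they were (value of joint handwheel between 18.5996 and 19.0996 rad and value of joint handle below 0.002 m and y of engine_center in the frame of road_stop between 0.055 and 0.065 m and x of engine_center in the frame of road_stop between -0.005 and 0.005 m and z of engine_center in the frame of road_stop between 0.026 and 0.034 m and angle between the x axis of engine_center and the y axis of layout, either way round below 0.1 rad and angle between engine_center's own z axis and vertical below 0.08 rad); the robot touches nothing.
It fails at once if the engine is lifted more than 8 mm off the rails (z of engine_center in the frame of layout above 0.104 m).
It fails at once if the engine is derailed or tipped (more than 0.2 rad) (angle between engine_center's own z axis and vertical above 0.2 rad).
It fails at once if the fingers press on the engine with more than 30 N (contact force between the fingers and engine above 30 N).
It fails at once if the wagon is moved more than 15 mm (distance of wagon from where it was at the start of the episode above 0.015 m).
It fails at once if another bystander (glue, screwdriver, jars, mug, water bottle, stock box) is moved more than 20 mm (distance of any of glue, screwdriver, jar_a, jar_b, mug, water, stock_box from where it was at the start of the episode above 0.02 m).
It also fails if it takes over 67 s, if anything falls off the work surface, if the arm or the gripper's body presses on something with over 40 N, if the wrist force passes 120 N, or if a joint passes its speed limit or range.

### The arm

A 6-joint arm with a two-finger parallel gripper is mounted at the origin on the work surface. World frame = base frame: x ahead of the robot, y to its left, z up, the work surface at z = 0. Lengths are in m, angles in rad, forces in N, time in s.
With the tool pointing down it reaches from about 0.35 to 0.975 m from the base axis. Payload 4.9 kg.
Tool frame: the origin (TCP) lies midway between the tips of the shut fingers; the grasp point (between the pads) lies 19 mm behind it; z points along the fingers, y is the line along which they close (so a half turn about z gives the same grasp; the last joint's range is limited). The gripper opens to 85 mm and grips with 20 to 120 N. Pads are 22 mm wide; open, the fingers measure 114 mm over their backs; the gripper's body (76 mm by 85 mm) begins 54 mm behind the grasp point. The pads swing forward as they close: fully open they stand 13 mm farther back than shut.
Start: joints at [1.205, 0.053, 1.613, -0, 1.476, -0.119], TCP at [0.153, 0.606, 0.194] pointing down, gripper open.
Joint ranges: [-3.01, 3.01], [-1.01, 2.22], [0.06, 2.58], [-1.02, 4.17], [0.09, 2.62], [-3.14, 3.14]. Speed limits (rad/s): [2.57, 2.57, 3.14, 3.14, 3.14, 3.14].

### API

Orientations are given as a unit quaternion [w, x, y, z].
In Python, from plant import state, grab_frame, camera_info, job_done, spot_in, masks_of, pinpoint gives the robot as it stands.
- The arm moves only by the shell command python3 -m handwheel 'ROWS' [OPENING]. ROWS is JSON, a list that holds one entry, the list of rows, each a list of 6 numbers: the shift along the world's x, y, z in m, then the turn, a rotation vector about the world's x, y, z in degrees. In form: [[[tx, ty, tz, ax, ay, az], ...]]. A call has 1 to 20 rows; each row shifts and turns the commanded pose from where the row before left it; what a row does not reach is not made up. A row lasts 1/12 s, in which the tool goes at most 41.7 mm and 7.16 degrees, less where a joint would pass 70% of its speed; a pose out of reach is approached as far as the arm can. A call is refused whole if a number of a shift passes 0.0417 or a number of a turn 7.16, either way. A call with a gripper value outside its range is refused whole. OPENING is the opening, from 0 (shut) to 1 (fully open), set as the call begins (- or left out, the last holds). The fingers move at their own pace and stop on an object; the grip force is fixed at half the most. Time passes only in rows, so rows that do not move let the fingers close. It gives the time, the measured TCP pose, the force, the opening and the grip force at its end, in the units of the state.
- state(): the state, without advancing time (a new reading comes with each control period).
- grab_frame(name): name is "side" or "top" or "wrist"; returns (picture, depth): 400x640x3 uint8, blue, green, red; 400x640 float32, m along the optical axis (not along the pixel's ray), 0 where there is no reading.
- camera_info(name): a dict with "fx", "fy", "cx", "cy" (pixels), "T" (4x4, takes a point from camera to world coordinates). Camera axes: x right, y up, looking along -z (the intrinsics and any distortion apply to the point x, -y, -z); pixel columns grow to the right and rows downward; lengths in m; the calibration is good to about 2 mm. A picture is of the moment at which its call begins: read the wrist's pose just before it. camera_info takes no time and is no camera call; for the wrist camera it gives the pose at the moment of the call.
- job_done(): hands the job in; it is judged then, once.
Trained networks look in the newest picture that a camera, given by its name, has taken for a name from the list of things; names that differ only in an ending like _2 or _b are one class to them, and where a whole thing is asked for, a point or a joint stands for the part that bears it (a point fixed in the world has none). Each returns a list of dicts, best first, with "conf" (0 to 1); they miss things now and then, are a little off and sometimes report something else, mostly with a low value. They report only what shows in the picture. A call takes as long as a camera call. They do not tell look-alikes from the thing itself.
- spot_in(camera, thing): "box" ([left, top, width, height] in pixels, round what is visible of it).
- masks_of(camera, thing): "region" (400x640 bool, what is visible of it) and "box" ([left, top, width, height] in pixels, round what is visible of it).
- pinpoint(camera, thing): "position" ([column, row] in pixels: a listed point, or the origin of a listed thing).
The state is a dict: "time": time; "joint_pos": joint angles; "joint_vel": joint speeds; "joint_efforts": joint torques, N m; "tool_pos": TCP position; "tool_rot": TCP orientation; "contact_force": force on the tool from outside, world axes, zero at the start; "ft_torque": the same for the moment, N m; "gripper_width": opening from 0.0 (shut) to 1.0 (fully open); "grasp_force": force on a finger pad.
Only numpy, scipy, OpenCV 4.12 (cv2) and the standard library are available. Lean on these libraries where they do the work, as an engineer would, in place of code of your own. Each camera call takes 0.05 s, during which the arm holds its last target. There are 200 camera calls.

## Working session

There is one attempt and no reset: what is moved stays moved. The work goes in short steps, Python scripts to look and compute and a shell command to move; the robot and the scene stay as the last step left them, time stands still between calls to the robot, and variables do not carry over. Pictures are saved under pics/ and viewed, at most 10 in all, crops included, and the job is handed in when it is done.

```bash
ls; mkdir -p pics
cat > h.py <<'E'
import numpy as np, cv2
from plant import state, grab_frame, camera_info, job_done, spot_in, masks_of, pinpoint
def px2w(cam,u,v,d=None,z=None):
    c=camera_info(cam);T=np.array(c["T"])
    r=np.array([(u-c["cx"])/c["fx"],-(v-c["cy"])/c["fy"],-1.0])
    w=T[:3,:3]@r
    if d is None: d=(z-T[2,3])/w[2]
    return T[:3,3]+d*w
def w2px(cam,p):
    c=camera_info(cam);T=np.array(c["T"])
    q=T[:3,:3].T@(np.array(p)-T[:3,3])
    return [c["cx"]+c["fx"]*q[0]/-q[2], c["cy"]-c["fy"]*q[1]/-q[2]]
E
python3 - <<'E'
from h import *
s=state();print(s)
for c in ("top","side"):
    im,d=grab_frame(c);cv2.imwrite(f"pics/{c}0.png",im);np.save(f"{c}0.npy",d)
    print(c,camera_info(c))
    for t in ("layout","pit_center","wheel_center","handle_grip","engine_center","cab_back","road_stop"):
        print(t,[(np.round(p["position"],1).tolist(),round(p["conf"],2)) for p in pinpoint(c,t)][:4])
E
```

```text
pics
{'time': 0.0, 'joint_pos': array([ 1.20502483e+00,  5.33760905e-02,  1.61430985e+00, -5.10327901e-06,
        1.47600031e+00, -1.19002873e-01]), 'joint_vel': array([-2.37989006e-04,  8.21806138e-04, -1.06220342e-03, -6.51381478e-05,
       -1.48482494e-03,  5.87950576e-04]), 'joint_efforts': array([-4.30780165e-04, -3.93665814e+01, -3.70183575e+01, -2.80497972e-05,
        6.93685783e-03, -1.04534612e-05]), 'tool_pos': array([0.1524174 , 0.60539932, 0.19224171]), 'tool_rot': array([-2.48787698e-04,  1.23071179e-01,  9.92397294e-01, -1.01680812e-03]), 'contact_force': array([-0.71143109,  0.56212624,  0.24155983]), 'ft_torque': array([-0.00424308,  0.0188757 , -0.02099674]), 'grasp_force': 0.0, 'gripper_width': 0.9986733702443837}
top {'fx': 381.40992221984044, 'fy': 381.40992221984044, 'cx': 321.78451534526704, 'cy': 196.39993002996235, 'T': array([[ 0.02274473,  0.99937956, -0.0268919 ,  0.41656403],
       [-0.999689  ,  0.02246015, -0.01083741, -0.02799275],
       [-0.01022669,  0.02713003,  0.9995796 ,  1.33262352],
       [ 0.        ,  0.        ,  0.        ,  1.        
[... 282 characters left out ...]
], 0.93), ([447.7, 105.3], 0.8)]
road_stop [([381.0, 169.1], 0.65)]
side {'fx': 400.6218594624263, 'fy': 400.6218594624263, 'cx': 322.010521879636, 'cy': 197.7001003691608, 'T': array([[ 0.69818409,  0.38110281, -0.60605249, -0.38217631],
       [-0.71562923,  0.34745944, -0.60592636, -0.88653131],
       [-0.02034158,  0.85675702,  0.51531896,  0.81483895],
       [ 0.        ,  0.        ,  0.        ,  1.        ]])}
layout [([320.6, 203.9], 0.72)]
pit_center [([317.8, 191.6], 0.94)]
wheel_center []
handle_grip [([271.4, 163.5], 0.36)]
engine_center [([441.6, 221.0], 0.79), ([319.9, 180.3], 0.67)]
cab_back [([303.7, 183.3], 0.91), ([466.8, 218.0], 0.82)]
road_stop [([375.3, 215.6], 0.78)]
```

View pics/top0.png

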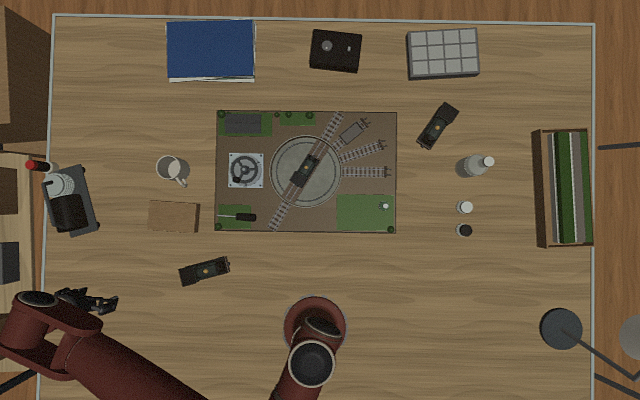

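View pics/side0.png

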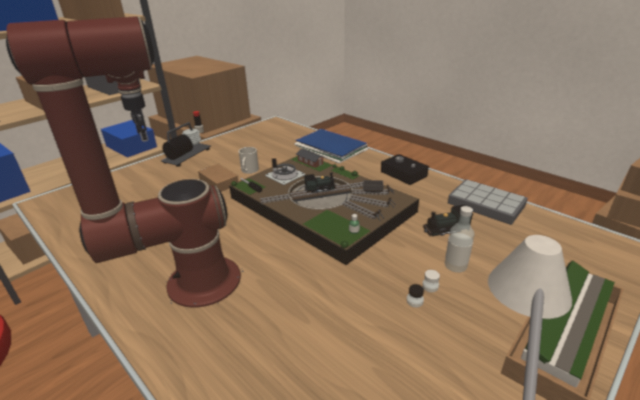

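The top view shows three candidates for the engine: one on the turntable deck at (307,168), one on the table right at (438,126), and one on the table near left at (205,270). The one on the deck matches the description. Next I'll find the layout pose from the depth and check with a crop.

```bash
cat > a.py <<'E'
from h import *
im,d=grab_frame("top")
c=camera_info("top");T=c["T"]
v,u=np.mgrid[:400,:640]
P=np.stack([(u-c["cx"])/c["fx"],-(v-c["cy"])/c["fy"],-np.ones(u.shape)],-1)*d[...,None]
W=P@T[:3,:3].T+T[:3,3]
m=((W[...,2]>0.052)&(W[...,2]<0.075)&(d>0)).astype(np.uint8); m[:,:200]=0;m[:,410:]=0;m[:100]=0;m[240:]=0
print("layout top z",np.median(W[...,2][m>0]))
ys,xs=np.nonzero(m); pts=np.array([px2w("top",x,y,z=0.06)[:2] for x,y in zip(xs,ys)],np.float32)
print(cv2.minAreaRect(pts))
for n,z in (("pit_center",.066),("wheel_center",.118),("handle_grip",.123),("engine_center",.096),("cab_back",.106),("road_stop",.066)):
    for p in pinpoint("top",n)[:2]: print(n,p["position"],np.round(px2w("top",*p["position"],z=z),4),round(p["conf"],2))
im2=cv2.resize(im[100:240,205:405],None,fx=4,fy=4,interpolation=cv2.INTER_CUBIC);cv2.imwrite("pics/crop1.png",im2)
E
python3 a.py
```

```text
layout top z 0.06173640260510571Traceback (most recent call last):
  File "a.py", line 9, in <module>
    ys,xs=np.nonzero(m); pts=np.array([px2w("top",x,y,z=0.06)[:2] for x,y in zip(xs,ys)],np.float32)
                                       ~~~~^^^^^^^^^^^^^^^^^^
  File "h.py", line 4, in px2w
    c=camera_info(cam);T=np.array(c["T"])
ValueError: time passes only in moves, steps and waits
```

```bash
sed -i 's/pts=np.array.*/pts=W[ys,xs,:2].astype(np.float32)/' a.py; python3 a.py
```

```text
layout top z 0.06171717856260661
((0.5352020263671875, 0.04376301169395447), (0.4078442454338074, 0.608046293258667), 0.46872150897979736)
pit_center [307.6, 172.8] [0.5282 0.0347 0.066 ] 0.62
wheel_center [245.2, 167.9] [0.5349 0.2322 0.118 ] 0.64
handle_grip [236.2, 178.5] [0.5    0.2589 0.123 ] 0.38
engine_center [201.6, 270.1] [0.2025 0.369  0.096 ] 0.74
engine_center [304.9, 169.6] [0.5357 0.0423 0.096 ] 0.59
cab_back [184.5, 277.9] [0.178 0.42  0.106] 0.91
cab_back [448.7, 102.7] [ 0.7613 -0.4174  0.106 ] 0.9
road_stop [380.8, 171.7] [ 0.5371 -0.2085  0.066 ] 0.91
road_stop [464.3, 170.3] [ 0.5478 -0.4847  0.066 ] 0.53
```

View pics/crop1.png

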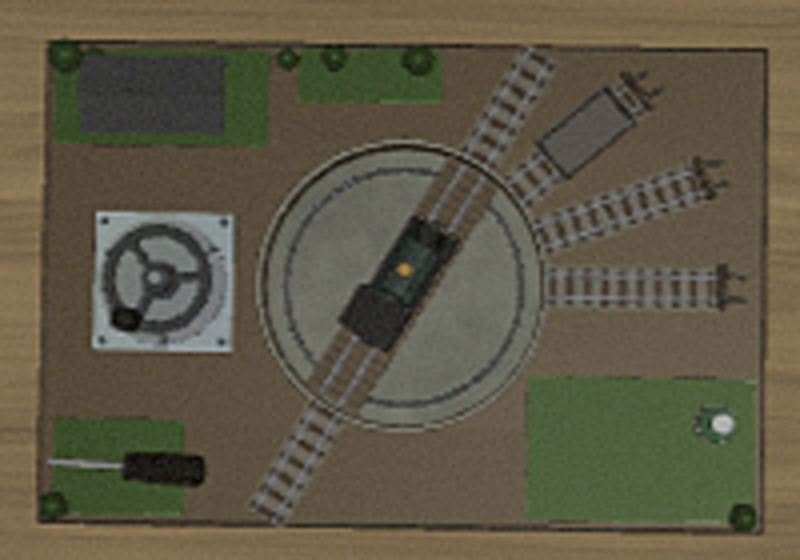

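The crop confirms the engine on the deck at about (402,285), cab at lower left. The handle is at (127,320) on the wheel at (155,280). I'll move above the handwheel, turning the fingers to close along y, and look with the wrist camera.

```bash
python3 -m handwheel '[[[0,0,0.03,0,0,0],[0.03,-0.03,0.02,0,0,7],[0.038,-0.036,0.01,0,0,7],[0.038,-0.038,0,0,0,0],[0.038,-0.038,0,0,0,0],[0.038,-0.038,0,0,0,0],[0.038,-0.038,0,0,0,0],[0.038,-0.038,0,0,0,0],[0.038,-0.038,0,0,0,0],[0.03,-0.038,0,0,0,0],[0,0,0,0,0,0],[0,0,0,0,0,0],[0,0,0,0,0,0]]]' 0.6
cat > b.py <<'E'
from h import *
import sys
s=state();print(s["time"],s["tool_pos"],s["tool_rot"],s["joint_pos"])
c=camera_info("wrist");print(c["T"])
im,d=grab_frame("wrist");cv2.imwrite(f"pics/{sys.argv[1]}.png",im);np.save("wd.npy",d)
from scipy.spatial.transform import Rotation as R
np.savez("w.npz",T=c["T"],K=[c["fx"],c["fy"],c["cx"],c["cy"]])
for n in ("wheel_center","handle_grip","pit_center","cab_back","engine_center"):
    for p in pinpoint("wrist",n)[:2]:
        z=dict(wheel_center=.118,handle_grip=.123,pit_center=.066,cab_back=.106,engine_center=.096)[n]
        print(n,np.round(p["position"],1),np.round(px2w("wrist",*p["position"],z=z),4),round(p["conf"],2))
E
python3 b.py w1
```

```text
time: 2.28
tool_pos: [0.4108, 0.3426, 0.2489]
tool_rot: [-0.0, 0.003, 1.0, 0.0]
contact_force: [0.2, 0.1, -0.2]
gripper_width: 0.599
grasp_force: 0.0
2.2833 [0.41080641 0.34264583 0.24893642] [-1.39048893e-04  3.02880390e-03  9.99995376e-01  2.33851978e-04] [ 5.55699496e-01 -1.91026471e-01  1.75315069e+00  5.44022540e-04
  1.57945631e+00 -1.00903450e+00]
[[ 6.62824849e-03 -9.53547565e-01 -3.01169566e-01  3.34001789e-01]
 [ 9.99977464e-01  6.64166998e-03  9.79351565e-04  3.42308747e-01]
 [ 1.06641057e-03 -3.01169271e-01  9.53570099e-01  4.28203538e-01]
 [ 0.00000000e+00  0.00000000e+00  0.00000000e+00  1.00000000e+00]]
wheel_center [239.  271.9] [0.5284 0.2458 0.118 ] 0.75
handle_grip [247.5 248.6] [0.4939 0.2603 0.123 ] 0.66
pit_center [105.4 257. ] [0.5363 0.0435 0.066 ] 0.79
cab_back [ 94.8 237.9] [0.4876 0.0694 0.106 ] 0.75
engine_center [ 88.7 267.6] [0.5351 0.0427 0.096 ] 0.77
```

View pics/w1.png

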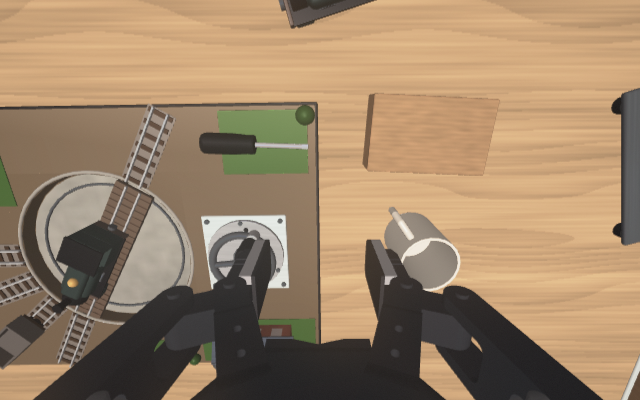

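The wrist view shows the handle at about (250,245), partly hidden by the left finger, and the wheel plate at (245,250). I'll centre over the handle.

```bash
python3 -m handwheel '[[[0.02,-0.027,0,0,0,0],[0.03,-0.027,0,0,0,0],[0.02,-0.027,0,0,0,0],[0,0,0,0,0,0],[0,0,0,0,0,0]]]' 0.6
python3 b.py w2
```

```text
time: 3.0
tool_pos: [0.4813, 0.261, 0.2487]
tool_rot: [-0.0, 0.004, 1.0, 0.0]
contact_force: [-0.2, 1.0, 0.5]
gripper_width: 0.604
grasp_force: 0.0
3.0 [0.48130194 0.26099134 0.24873159] [-3.02926410e-04  3.73575052e-03  9.99992973e-01  7.39982434e-05] [ 3.60734294e-01 -1.59486286e-01  1.72578677e+00  3.54238233e-04
  1.57580547e+00 -1.20258883e+00]
[[ 7.97697739e-03 -9.53634156e-01 -3.00862535e-01  4.04566677e-01]
 [ 9.99967903e-01  7.83276688e-03  1.68557815e-03  2.60830095e-01]
 [ 7.49161208e-04 -3.00866324e-01  9.53666028e-01  4.28007445e-01]
 [ 0.00000000e+00  0.00000000e+00  0.00000000e+00  1.00000000e+00]]
wheel_center [301.4 220. ] [0.5303 0.2428 0.118 ] 0.83
handle_grip [314.4 192.3] [0.4953 0.2584 0.123 ] 0.92
pit_center [152.1 210.8] [0.5373 0.0406 0.066 ] 0.6
pit_center [141.3 214.6] [0.5426 0.0251 0.066 ] 0.57
cab_back [149.2 183.3] [0.4887 0.0676 0.106 ] 0.69
engine_center [138.7 214.4] [0.531  0.0414 0.096 ] 0.68
engine_center [466.1 190. ] [0.5014 0.4401 0.096 ] 0.58
```

View pics/w2.png

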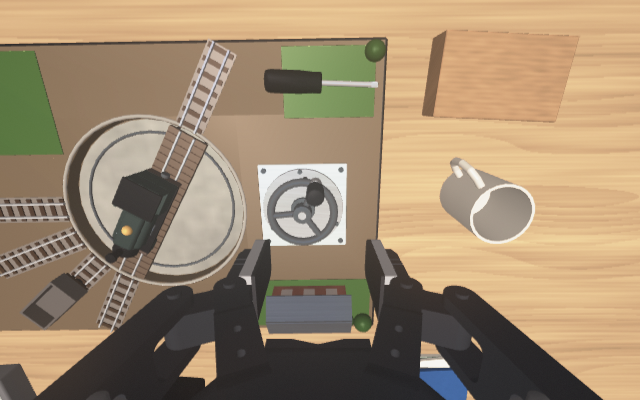

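The wheel rim shows clearly, centred at about (302,212), with the handle top at (315,188). I'll fit both from depth.

```bash
cat > fit.py <<'E'
import numpy as np
from scipy.optimize import least_squares
w=np.load("w.npz");T=w["T"];fx,fy,cx,cy=w["K"];d=np.load("wd.npy")
v,u=np.mgrid[:400,:640]
W=(np.stack([(u-cx)/fx,-(v-cy)/fy,-np.ones(u.shape)],-1)*d[...,None])@T[:3,:3].T+T[:3,3]
roi=(u>250)&(u<355)&(v>155)&(v<250)&(d>0)
Z=W[...,2]
print(np.histogram(Z[roi],bins=np.arange(.055,.15,.005)))
m=roi&(Z>.134); h=W[m]; print("handle top",m.sum(),h.mean(0),h.min(0),h.max(0))
m=roi&(Z>.088)&(Z<.104);r=W[m][:,:2]
g=np.linalg.norm(r-np.array([.533,.243]),axis=1);r=r[(g>.030)&(g<.055)]
f=least_squares(lambda p:np.linalg.norm(r-p[:2],axis=1)-p[2],[.533,.243,.04],loss="soft_l1",f_scale=.002);print("rim",f.x,len(r))
m=roi&(Z>.06)&(Z<.075);print("plate z",np.median(Z[m]),W[m][:,:2].min(0),W[m][:,:2].max(0))
lay=(d>0)&(Z>.057)&(Z<.065)
E
python3 fit.py
```

```text
(array([2376, 2383, 2103,  318,   56,   32,  824,  949,  157,    0,   12,
         21,   17,   20,   21,   23,  186,   75]), array([0.055, 0.06 , 0.065, 0.07 , 0.075, 0.08 , 0.085, 0.09 , 0.095,
       0.1  , 0.105, 0.11 , 0.115, 0.12 , 0.125, 0.13 , 0.135, 0.14 ,
       0.145]))
handle top 434 [0.48665837 0.24749526 0.20021456] [0.46981863 0.22828604 0.13400552] [0.50643063 0.26609757 0.30405711]
rim [0.53282066 0.24080159 0.03975115] 1286
plate z 0.06522490601176592 [0.46590419 0.16618689] [0.59943849 0.31090353]
```

```bash
cat >> fit.py <<'E'
m=roi&(Z>.134)&(Z<.15); h=W[m]; print("handle top",m.sum(),np.median(h,0),h.min(0),h.max(0))
a=np.median(h,0)[:2]-f.x[:2];print(np.linalg.norm(a),np.arctan2(a[1],-a[0]))
E
python3 fit.py|tail -2
```

```text
handle top 267 [0.49633998 0.25750879 0.13953888] [0.4878957  0.24806703 0.13400552] [0.50643063 0.26609757 0.14138543]
0.040124443326005656 0.4294652634515032
```

```bash
python3 -m handwheel '[[[0.0152,-0.0035,0,0,0,0],[0,0,-0.03,0,0,0],[0,0,-0.03,0,0,0],[0,0,-0.03,0,0,0],[0,0,-0.025,0,0,0],[0,0,-0.015,0,0,0],[0,0,-0.01,0,0,0],[0,0,0,0,0,0],[0,0,0,0,0,0],[0,0,0,0,0,0]]]' 0.6
```

```text
time: 4.13
tool_pos: [0.4971, 0.2587, 0.1107]
tool_rot: [0.001, 0.003, 1.0, 0.0]
contact_force: [-0.1, 0.3, -0.2]
gripper_width: 0.596
grasp_force: 0.0
```

```bash
python3 -m handwheel '[[[0,0,0,0,0,0],[0,0,0,0,0,0],[0,0,0,0,0,0],[0,0,0,0,0,0],[0,0,0,0,0,0],[0,0,0,0,0,0],[0,0,0,0,0,0],[0,0,0,0,0,0]]]' 0
```

```text
time: 4.8
tool_pos: [0.4961, 0.258, 0.1088]
tool_rot: [-0.0, 0.003, 1.0, -0.0]
contact_force: [-0.1, -0.4, -0.8]
gripper_width: -0.001
grasp_force: 0.0
```

The fingers shut fully without gripping anything, so I'll look.

```bash
python3 b.py w3
```

```text
4.8 [0.49609081 0.25796034 0.10884428] [-4.29766052e-05  2.79856369e-03  9.99996083e-01 -1.59850128e-05] [ 3.46414914e-01 -3.61645910e-02  1.84703998e+00 -6.49338811e-07
  1.33080897e+00 -1.21878412e+00]
[[ 6.10913142e-03 -9.53496276e-01 -3.01342878e-01  4.19265356e-01]
 [ 9.99981191e-01  5.98893694e-03  1.32270404e-03  2.57688976e-01]
 [ 5.43530121e-04 -3.01345291e-01  9.53514929e-01  2.88083910e-01]
 [ 0.00000000e+00  0.00000000e+00  0.00000000e+00  1.00000000e+00]]
wheel_center [294.2 279.7] [0.5325 0.2412 0.118 ] 0.64
handle_grip [314.6 234.2] [0.4964 0.2555 0.123 ] 0.88
handle_grip [293.5 275.5] [0.526  0.2413 0.123 ] 0.25
cab_back [ 37.1 210.1] [0.4854 0.069  0.106 ] 0.98
engine_center [ 32.3 266.9] [0.5347 0.0413 0.096 ] 0.87
```

View pics/w3.png

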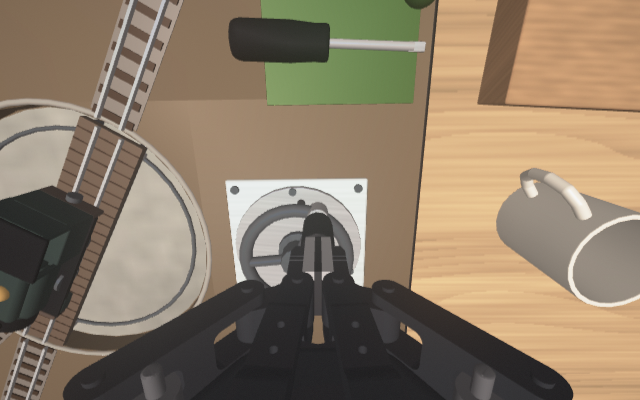

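Run:
```python
from h import *
im=cv2.imread("pics/w3.png");cv2.imwrite("pics/w3c.png",cv2.convertScaleAbs(cv2.resize(im[170:330,220:420],None,fx=3.6,fy=3.6,interpolation=cv2.INTER_CUBIC),alpha=1.5,beta=25))
d=np.load("wd.npy");print(np.round(d[200:300:6,300:338:3],3))
print(np.load("w.npz")["K"])
```

```text
[[0.232 0.231 0.231 0.23  0.231 0.232 0.23  0.23  0.229 0.23  0.231 0.23
  0.231]
 [0.212 0.212 0.212 0.212 0.215 0.211 0.212 0.213 0.218 0.233 0.233 0.232
  0.232]
 [0.21  0.211 0.212 0.207 0.205 0.205 0.205 0.206 0.205 0.215 0.234 0.233
  0.234]
 [0.236 0.234 0.193 0.187 0.186 0.183 0.185 0.185 0.186 0.19  0.213 0.217
  0.235]
 [0.237 0.194 0.183 0.178 0.176 0.175 0.175 0.175 0.176 0.181 0.187 0.212
  0.215]
 [0.238 0.178 0.172 0.169 0.167 0.164 0.166 0.166 0.167 0.17  0.174 0.215
  0.215]
 [0.233 0.168 0.164 0.163 0.164 0.162 0.163 0.163 0.163 0.165 0.166 0.178
  0.217]
 [0.22  0.165 0.146 0.146 0.146 0.146 0.147 0.146 0.145 0.146 0.147 0.166
  0.242]
 [0.148 0.149 0.14  0.14  0.141 0.14  0.139 0.14  0.14  0.14  0.139 0.148
  0.148]
 [0.143 0.142 0.133 0.134 0.135 0.134 0.134 0.135 0.135 0.134 0.134 0.142
  0.142]
 [0.138 0.13  0.129 0.129 0.13  0.129 0.129 0.13  0.129 0.129 0.129 0.138
  0.136]
 [0.132 0.124 0.124 0.124 0.123 0.124 0.124 0.123 0.124 0.125 0.123 0.131
  0.131]
 [0.119 0.117 0.119 0.12  0.12  0.12  0.12  0.12  0.121 0.121 0.122 0.118
  0.118]
 [0.112 0.111 0.114 0.114 0.114 0.121 0.121 0.122 0.113 0.114 0.115 0.111
  0.111]
 [0.11  0.11  0.109 0.11  0.111 0.123 0.123 0.121 0.11  0.111 0.11  0.11
  0.109]
 [0.106 0.107 0.104 0.107 0.112 0.122 0.122 0.124 0.108 0.106 0.106 0.107
  0.106]
 [0.104 0.103 0.105 0.102 0.114 0.124 0.124 0.124 0.108 0.102 0.103 0.103
  0.102]]
[288.47021197 288.47021197 317.57070182 196.21012102]
```

View pics/w3c.png

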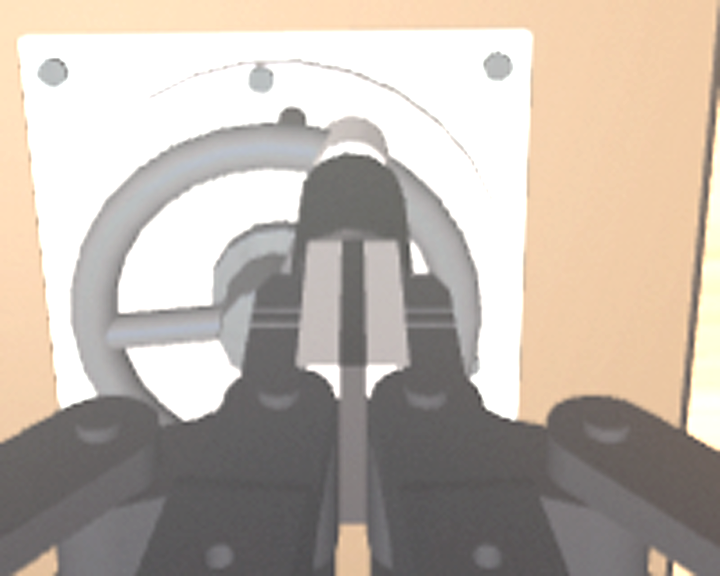

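Run:
```python
from h import *
s=state();print(s["tool_pos"],s["gripper_width"])
for cam in("side","wrist"):
    im,d=grab_frame(cam);c=camera_info(cam);T=c["T"]
    v,u=np.mgrid[:400,:640]
    W=(np.stack([(u-c["cx"])/c["fx"],-(v-c["cy"])/c["fy"],-np.ones(u.shape)],-1)*d[...,None])@T[:3,:3].T+T[:3,3]
    m=(d>0)&(np.hypot(W[...,0]-.496,W[...,1]-.258)<.06)&(W[...,2]>.1)
    for z in np.arange(.1,.3,.01):
        q=m&(abs(W[...,2]-z-.005)<.005)
        if q.sum(): print(cam,round(z,3),q.sum(),np.round(W[q].min(0)[:2],3),np.round(W[q].max(0)[:2],3),im[q].mean(0).astype(int))
```

```text
[0.49610675 0.25798617 0.10887839] 0.00015782633223928162
side 0.1 4 [0.49  0.248] [0.504 0.258] [56 61 67]
side 0.11 13 [0.49  0.245] [0.504 0.255] [42 49 57]
side 0.12 11 [0.49  0.243] [0.502 0.261] [46 58 71]
side 0.13 13 [0.487 0.245] [0.501 0.262] [47 58 70]
side 0.14 9 [0.491 0.247] [0.506 0.264] [ 71  86 101]
side 0.15 12 [0.487 0.244] [0.503 0.268] [69 76 84]
side 0.16 16 [0.484 0.24 ] [0.504 0.267] [62 70 78]
side 0.17 15 [0.483 0.24 ] [0.502 0.264] [63 71 80]
side 0.18 13 [0.483 0.238] [0.504 0.262] [54 59 66]
side 0.19 32 [0.482 0.22 ] [0.509 0.286] [46 54 62]
side 0.2 32 [0.481 0.213] [0.505 0.301] [44 50 57]
side 0.21 51 [0.478 0.206] [0.51  0.306] [44 47 53]
side 0.22 45 [0.478 0.198] [0.506 0.314] [44 47 52]
side 0.23 48 [0.478 0.199] [0.502 0.314] [47 50 55]
side 0.24 50 [0.476 0.2  ] [0.502 0.309] [50 55 61]
side 0.25 51 [0.477 0.211] [0.507 0.294] [48 52 58]
side 0.26 24 [0.483 0.215] [0.507 0.253] [48 53 60]
side 0.27 30 [0.461 0.216] [0.512 0.26 ] [45 51 58]
side 0.28 52 [0.459 0.211] [0.52  0.271] [44 48 54]
side 0.29 55 [0.457 0.216] [0.522 0.265] [44 48 53]
wrist 0.1 46 [0.487 0.248] [0.495 0.266] [64 66 67]
wrist 0.11 157 [0.487 0.247] [0.497 0.267] [56 58 59]
wrist 0.12 195 [0.487 0.247] [0.497 0.267] [54 56 57]
wrist 0.13 291 [0.487 0.248] [0.497 0.267] [57 59 59]
wrist 0.14 23 [0.485 0.25 ] [0.495 0.266] [82 83 86]
wrist 0.15 398 [0.485 0.244] [0.49  0.271] [78 79 82]
wrist 0.16 577 [0.485 0.244] [0.491 0.271] [77 78 80]
wrist 0.17 585 [0.485 0.244] [0.49  0.271] [76 77 80]
wrist 0.18 945 [0.482 0.236] [0.508 0.284] [73 73 76]
wrist 0.19 3218 [0.482 0.22 ] [0.509 0.294] [48 49 51]
wrist 0.2 5772 [0.48  0.213] [0.506 0.301] [49 49 52]
wrist 0.21 7226 [0.478 0.205] [0.506 0.31 ] [47 47 49]
wrist 0.22 10632 [0.478 0.199] [0.506 0.317] [45 44 46]
wrist 0.23 11930 [0.476 0.199] [0.495 0.317] [45 44 46]
wrist 0.24 2243 [0.475 0.238] [0.482 0.276] [37 35 36]
```

Side and wrist depth agree: the shut finger tips are actually at z≈0.149 while the state reports 0.109. The real tip is about 40 mm above the reported TCP, with x and y correct. I'll open, go 40 mm lower and check from depth.

```bash
python3 -m handwheel '[[[0,0,0,0,0,0],[0,0,0,0,0,0],[0,0,0,0,0,0],[0,0,0,0,0,0],[0,0,-0.01,0,0,0],[0,0,-0.01,0,0,0],[0,0,-0.01,0,0,0],[0,0,-0.006,0,0,0],[0,0,-0.003,0,0,0],[0,0,0,0,0,0],[0,0,0,0,0,0]]]' 0.6
cat > g.py <<'E'
from h import *
s=state();print(s["time"],s["tool_pos"],s["gripper_width"],s["grasp_force"],s["contact_force"])
im,d=grab_frame("wrist");c=camera_info("wrist");T=c["T"]
v,u=np.mgrid[:400,:640]
W=(np.stack([(u-c["cx"])/c["fx"],-(v-c["cy"])/c["fy"],-np.ones(u.shape)],-1)*d[...,None])@T[:3,:3].T+T[:3,3]
p=s["tool_pos"]
m=(d>0)&(np.hypot(W[...,0]-p[0],W[...,1]-p[1])<.06)&(W[...,2]>.1)&(W[...,2]<.2)
for z in np.arange(.1,.19,.01):
    for n,y in (("L",m&(W[...,1]-p[1]>.011)),("mid",m&(abs(W[...,1]-p[1])<.011)),("R",m&(W[...,1]-p[1]<-.011))):
        q=y&(abs(W[...,2]-z-.005)<.005)
        if q.sum()>5: print(n,round(z,3),q.sum(),np.round(W[q].min(0),3),np.round(W[q].max(0),3))
E
python3 g.py
```

```text
time: 6.12
tool_pos: [0.496, 0.258, 0.0696]
tool_rot: [-0.0, 0.003, 1.0, -0.0]
contact_force: [-0.1, 1.3, 0.4]
gripper_width: 0.602
grasp_force: 0.0
6.1167 [0.49602933 0.25795142 0.0695825 ] 0.6020902472575368 0.0 [-0.11960986  1.30496673  0.35474899]
mid 0.1 77 [0.488 0.248 0.105] [0.497 0.267 0.11 ]
L 0.11 224 [0.485 0.283 0.11 ] [0.508 0.296 0.12 ]
mid 0.11 317 [0.487 0.247 0.11 ] [0.499 0.267 0.12 ]
R 0.11 221 [0.485 0.219 0.11 ] [0.508 0.232 0.12 ]
L 0.12 399 [0.485 0.283 0.12 ] [0.508 0.297 0.13 ]
mid 0.12 375 [0.487 0.247 0.12 ] [0.497 0.267 0.13 ]
R 0.12 396 [0.485 0.218 0.12 ] [0.508 0.232 0.13 ]
L 0.13 506 [0.485 0.283 0.13 ] [0.508 0.297 0.14 ]
mid 0.13 960 [0.487 0.247 0.13 ] [0.507 0.267 0.14 ]
R 0.13 506 [0.484 0.218 0.13 ] [0.507 0.232 0.14 ]
L 0.14 616 [0.485 0.283 0.14 ] [0.508 0.297 0.15 ]
mid 0.14 703 [0.488 0.248 0.14 ] [0.506 0.266 0.142]
R 0.14 622 [0.484 0.218 0.14 ] [0.507 0.232 0.15 ]
L 0.15 890 [0.482 0.283 0.15 ] [0.509 0.315 0.16 ]
R 0.15 873 [0.482 0.2   0.15 ] [0.508 0.232 0.16 ]
L 0.16 3592 [0.482 0.28  0.16 ] [0.51  0.317 0.17 ]
R 0.16 3580 [0.482 0.199 0.16 ] [0.509 0.234 0.17 ]
L 0.17 2381 [0.479 0.269 0.17 ] [0.51  0.317 0.18 ]
mid 0.17 50 [0.486 0.247 0.179] [0.488 0.269 0.18 ]
R 0.17 2308 [0.478 0.199 0.17 ] [0.51  0.247 0.18 ]
L 0.18 4073 [0.478 0.269 0.18 ] [0.509 0.317 0.19 ]
mid 0.18 1950 [0.484 0.247 0.18 ] [0.488 0.269 0.19 ]
R 0.18 4087 [0.478 0.199 0.18 ] [0.508 0.247 0.19 ]
```

The fingers now stand either side of the handle (y 0.232 and 0.283, handle 0.247–0.267). Closing.

```bash
python3 -m handwheel '[[[0,0,0.002,0,0,0],[0,0,0,0,0,0],[0,0,0,0,0,0],[0,0,0,0,0,0],[0,0,0,0,0,0],[0,0,0,0,0,0],[0,0,0,0,0,0]]]' 0
python3 -m handwheel '[[[0,0,0.001,0,0,0],[0,0,0.001,0,0,0],[0,0,0.0005,0,0,0],[0,0,0,0,0,0],[0,0,0,0,0,0]]]'
```

```text
time: 6.75
tool_pos: [0.4968, 0.2581, 0.0728]
tool_rot: [0.001, 0.003, 1.0, 0.0]
contact_force: [-0.2, -0.8, 4.8]
gripper_width: 0.214
grasp_force: 58.5
time: 7.17
tool_pos: [0.4961, 0.2576, 0.0736]
tool_rot: [0.0, 0.003, 1.0, -0.0]
contact_force: [4.2, -0.4, -4.4]
gripper_width: 0.213
grasp_force: 58.6
```

Gripped (opening 0.21 ≈ 18–20 mm) and lifted: the spring pulls down about 4.4 N. I'll test the first quarter turn around the axis at (0.5328, 0.2408).

```bash
python3 -m handwheel '[[[0.001,0.0014,0,0,0,0],[0.0037,0.005,0,0,0,0],[0.0037,0.0051,0,0,0,0],[0.0101,0.0074,0,0,0,0],[0.0119,0.0039,0,0,0,0],[0,0,0,0,0,0],[0,0,0,0,0,0],[0,0,0,0,0,0]]]'
python3 - <<'E'
from h import *
C=np.array([.5328,.2408]);a=state()["tool_pos"][:2]-C;print(np.linalg.norm(a),np.degrees(np.arctan2(a[1],-a[0])))
w=np.load("w.npz");T=w["T"];fx,fy,cx,cy=w["K"]
r=T[:3,:3]@np.array([(301.1-cx)/fx,-(202.2-cy)/fy,-1]);print("spot",T[:3,3]+r*(.07-T[2,3])/r[2])
E
```

```text
time: 7.83
tool_pos: [0.5259, 0.2807, 0.0737]
tool_rot: [-0.001, 0.003, 1.0, -0.0]
contact_force: [1.7, -2.6, -3.9]
gripper_width: 0.219
grasp_force: 58.7
0.040481815355728284 80.22053693941528
spot [0.49311795 0.24421133 0.07      ]
```

The tracking is good, and the hole seen in the earlier picture is at about 5° past −x, radius 39.8 mm. Winding on to 81° of the second turn.

```bash
python3 -m handwheel '[[[0.0125,0,0,0,0,0],[0.0119,-0.0039,0,0,0,0],[0.0101,-0.0074,0,0,0,0],[0.0074,-0.0101,0,0,0,0],[0.0039,-0.0119,0,0,0,0],[0,-0.0125,0,0,0,0],[-0.0039,-0.0119,0,0,0,0],[-0.0074,-0.0101,0,0,0,0],[-0.0101,-0.0074,0,0,0,0],[-0.0119,-0.0039,0,0,0,0],[0,0,0,0,0,0]]]'
```

```text
time: 8.75
tool_pos: [0.5368, 0.201, 0.0742]
tool_rot: [-0.001, 0.003, 1.0, 0.001]
contact_force: [-1.0, 3.3, -4.7]
gripper_width: 0.214
grasp_force: 59.1
```

```bash
python3 -m handwheel '[[[-0.0125,0,0,0,0,0],[-0.0119,0.0039,0,0,0,0],[-0.0101,0.0074,0,0,0,0],[-0.0074,0.0101,0,0,0,0],[-0.0039,0.0119,0,0,0,0],[0,0.0125,0,0,0,0],[0.0039,0.0119,0,0,0,0],[0.0074,0.0101,0,0,0,0],[0.0101,0.0074,0,0,0,0],[0.0119,0.0039,0,0,0,0],[0,0,0,0,0,0]]]'
```

```text
time: 9.67
tool_pos: [0.528, 0.281, 0.0738]
tool_rot: [-0.0, 0.002, 1.0, -0.001]
contact_force: [0.8, -3.5, -4.0]
gripper_width: 0.216
grasp_force: 59.3
```

```bash
python3 -m handwheel '[[[0.0125,0,0,0,0,0],[0.0119,-0.0039,0,0,0,0],[0.0101,-0.0074,0,0,0,0],[0.0074,-0.0101,0,0,0,0],[0.0039,-0.0119,0,0,0,0],[0,-0.0125,0,0,0,0],[-0.0039,-0.0119,0,0,0,0],[-0.0074,-0.0101,0,0,0,0],[-0.0101,-0.0074,0,0,0,0],[-0.0119,-0.0039,0,0,0,0],[-0.0125,0,0,0,0,0],[-0.0119,0.0039,0,0,0,0],[-0.0101,0.0074,0,0,0,0],[-0.0074,0.0101,0,0,0,0],[-0.0039,0.0119,0,0,0,0],[0,0.0125,0,0,0,0],[0.0039,0.0119,0,0,0,0],[0.0074,0.0101,0,0,0,0],[0.0101,0.0074,0,0,0,0],[0.0119,0.0039,0,0,0,0]]]'
```

```text
time: 11.33
tool_pos: [0.526, 0.281, 0.0735]
tool_rot: [-0.002, 0.002, 1.0, -0.002]
contact_force: [-1.6, -7.0, -1.3]
gripper_width: 0.213
grasp_force: 59.7
```

```bash
python3 -m handwheel '[[[0.0125,0,0,0,0,0],[0.0119,-0.0039,0,0,0,0],[0.0101,-0.0074,0,0,0,0],[0.0074,-0.0101,0,0,0,0],[0.0039,-0.0119,0,0,0,0],[0,-0.0125,0,0,0,0],[-0.0039,-0.0119,0,0,0,0],[-0.0074,-0.0101,0,0,0,0],[-0.0101,-0.0074,0,0,0,0],[-0.0119,-0.0039,0,0,0,0],[-0.0125,0,0,0,0,0],[-0.0119,0.0039,0,0,0,0],[-0.0101,0.0074,0,0,0,0],[-0.0074,0.0101,0,0,0,0],[-0.0039,0.0119,0,0,0,0],[0,0,0,0,0,0],[0,0,0,0,0,0],[0,0,0,0,0,0],[0,0,0,0,0,0]]]'
python3 - <<'E'
from h import *
C=np.array([.5328,.2408]);a=state()["tool_pos"][:2]-C;print(np.linalg.norm(a),np.degrees(np.arctan2(a[1],-a[0])))
p=pinpoint("wrist","engine_center") if grab_frame("wrist") is not None else 0
for q in p[:3]: print(px2w("wrist",*q["position"],z=.096),q["conf"])
E
```

```text
time: 12.92
tool_pos: [0.4932, 0.2352, 0.0743]
tool_rot: [-0.0, 0.003, 1.0, -0.0]
contact_force: [3.1, 1.3, -5.3]
gripper_width: 0.215
grasp_force: 59.6
0.03998220774691551 -8.04604910163938
[0.53440903 0.04074147 0.096     ] 0.78
```

```bash
python3 -m handwheel '[[[0,0,-0.0013,0,0,0],[0,0,-0.0012,0,0,0],[0,0,0,0,0,0]]]'
python3 -m handwheel '[[[0,0,0,0,0,0],[0,0,0,0,0,0],[0,0,0,0,0,0],[0,0,0,0,0,0],[0,0.002,0,0,0,0],[0,0.001,0,0,0,0],[0,0.001,0,0,0,0],[0,0.001,0,0,0,0],[0,0.001,0,0,0,0],[0,0.001,0,0,0,0]]]' 0.32
python3 g.py | grep -E '^[0-9]|mid'
```

```text
time: 13.27
tool_pos: [0.4936, 0.2349, 0.0729]
tool_rot: [0.0, 0.003, 1.0, -0.0]
contact_force: [-0.5, 0.0, 2.5]
gripper_width: 0.213
grasp_force: 60.2
time: 14.1
tool_pos: [0.4931, 0.2414, 0.0718]
tool_rot: [-0.0, 0.003, 1.0, -0.001]
contact_force: [-1.2, -4.4, 0.0]
gripper_width: 0.318
grasp_force: 2.2
14.1 [0.49314352 0.24136405 0.07179407] 0.3180013985105666 2.242908999323845 [-1.20899486 -4.38368556  0.0113215 ]
mid 0.1 80 [0.484 0.23  0.104] [0.493 0.247 0.11 ]
mid 0.11 270 [0.484 0.23  0.11 ] [0.493 0.247 0.12 ]
mid 0.12 330 [0.483 0.23  0.12 ] [0.493 0.247 0.13 ]
mid 0.13 1167 [0.483 0.23  0.13 ] [0.503 0.247 0.14 ]
mid 0.14 256 [0.485 0.231 0.14 ] [0.502 0.245 0.142]
mid 0.18 1606 [0.476 0.23  0.18 ] [0.485 0.252 0.19 ]
```

```bash
python3 -m handwheel '[[[0,0.0007,0,0,0,0],[0,0.0007,0,0,0,0],[0,0.0007,0,0,0,0],[0,0.0007,0,0,0,0],[0,0.0007,0,0,0,0],[0,0.0007,0,0,0,0],[0,0.0007,0,0,0,0]]]'
python3 g.py | grep -E '^[0-9]|mid 0.1[34]'
```

```text
time: 14.73
tool_pos: [0.4934, 0.2476, 0.0721]
tool_rot: [0.0, 0.003, 1.0, 0.001]
contact_force: [0.2, -0.1, 0.3]
gripper_width: 0.316
grasp_force: 0.2
14.7333 [0.49336327 0.2475787  0.07210427] 0.3163211456081246 0.23486793972551823 [ 0.17637413 -0.06498407  0.27704151]
mid 0.13 1142 [0.484 0.237 0.13 ] [0.503 0.253 0.137]
```

The handle top dropped from 0.142 to 0.137, so the pin appears home. A light nudge will confirm that the wheel is locked.

```bash
python3 -m handwheel '[[[0,0.001,0,0,0,0],[0,0.001,0,0,0,0],[0,0.001,0,0,0,0],[0,0,0,0,0,0]]]'
python3 g.py | grep -E '^[0-9]|mid 0.1[34]'
```

```text
time: 15.12
tool_pos: [0.4933, 0.2495, 0.072]
tool_rot: [0.0, 0.003, 1.0, -0.001]
contact_force: [-0.8, -2.8, 1.6]
gripper_width: 0.32
grasp_force: 1.5
15.1167 [0.49333024 0.24948813 0.07202601] 0.3198229573151692 1.5344927832484245 [-0.76907326 -2.78857432  1.55173705]
mid 0.13 1146 [0.484 0.239 0.13 ] [0.503 0.255 0.137]
```

```bash
python3 -m handwheel '[[[0,0.001,0,0,0,0],[0,0.001,0,0,0,0],[0,0,0,0,0,0]]]'
python3 g.py | grep -E '^[0-9]|mid 0.1[34]'
```

```text
time: 15.42
tool_pos: [0.4934, 0.2501, 0.072]
tool_rot: [-0.0, 0.003, 1.0, -0.002]
contact_force: [-1.1, -8.4, 2.7]
gripper_width: 0.321
grasp_force: 4.2
15.4167 [0.49337662 0.25006314 0.07198692] 0.32097101844923903 4.249533265829086 [-1.08079472 -8.42928871  2.73000585]
mid 0.13 1128 [0.484 0.239 0.13 ] [0.503 0.255 0.137]
```

Locked: 8.4 N and no movement. Releasing and rising, then looking at the engine.

```bash
python3 -m handwheel '[[[0,-0.0035,0,0,0,0],[0,-0.0015,0,0,0,0],[0,0,0,0,0,0],[0,0,0,0,0,0],[0,0,0.01,0,0,0],[0,0,0.03,0,0,0],[0,0,0.04,0,0,0],[0,0,0.03,0,0,0],[0,-0.03,0.01,0,0,0],[0,-0.03,0,0,0,0],[0,-0.02,0,0,0,0],[0,0,0,0,0,0],[0,0,0,0,0,0],[0,0,0,0,0,0]]]' 0.6
python3 b.py w4
```

```text
time: 16.63
tool_pos: [0.4933, 0.1675, 0.1923]
tool_rot: [0.0, 0.003, 1.0, 0.0]
contact_force: [0.4, -0.9, 0.3]
gripper_width: 0.599
grasp_force: 0.0
16.6333 [0.49325568 0.16753333 0.19227806] [1.77136391e-04 2.68066252e-03 9.99996317e-01 3.85010180e-04] [ 1.84074330e-01 -1.99062819e-01  1.85363857e+00  6.93313215e-04
  1.48652584e+00 -1.38141885e+00]
[[ 5.92098253e-03 -9.53357590e-01 -3.01785101e-01  4.16340992e-01]
 [ 9.99981545e-01  6.05548116e-03  4.89866221e-04  1.67091260e-01]
 [ 1.36043632e-03 -3.01782432e-01  9.53375851e-01  3.71470448e-01]
 [ 0.00000000e+00  0.00000000e+00  0.00000000e+00  1.00000000e+00]]
wheel_center [394.6 231. ] [0.5316 0.2408 0.118 ] 0.68
handle_grip [401.7 193.4] [0.4924 0.2429 0.123 ] 0.83
pit_center [204.4 215.7] [0.5351 0.0388 0.066 ] 0.71
cab_back [245.5 229.3] [0.5343 0.0948 0.106 ] 0.69
engine_center [196.6 226.2] [0.535  0.0417 0.096 ] 0.82
```

View pics/w4.png

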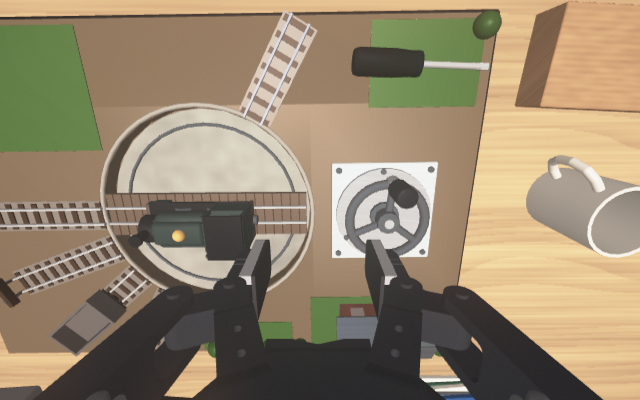

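The engine is now in line with the last road: cab_back at pixel (245,229), world ≈ (0.534, 0.095), and the handle on the −x side at (403,190). I'll shut the fingers and turn the tool −90° so the linkage is clear of the cab roof. Then descend behind the cab to a true tip height of ≈0.100.

```bash
python3 -m handwheel '[[[0.0032,-0.0029,0,0,0,-6.92],[0.0032,-0.0029,0,0,0,-6.92],[0.0032,-0.0029,0,0,0,-6.92],[0.0032,-0.0029,0,0,0,-6.92],[0.0032,-0.0029,0,0,0,-6.92],[0.0032,-0.0029,0,0,0,-6.92],[0.0032,-0.0029,0,0,0,-6.92],[0.0032,-0.0029,0,0,0,-6.92],[0.0032,-0.0029,0,0,0,-6.92],[0.0032,-0.0029,0,0,0,-6.92],[0.0032,-0.0029,0,0,0,-6.92],[0.0032,-0.0029,0,0,0,-6.92],[0.0032,-0.0029,0,0,0,-6.92],[0,0,-0.02,0,0,0],[0,0,-0.02,0,0,0],[0,0,0,0,0,0],[0,0,0,0,0,0],[0,0,0,0,0,0]]]' 0
python3 - <<'E'
from h import *
s=state();p=s["tool_pos"];print(p,s["tool_rot"])
im,d=grab_frame("wrist");c=camera_info("wrist");T=c["T"]
v,u=np.mgrid[:400,:640]
W=(np.stack([(u-c["cx"])/c["fx"],-(v-c["cy"])/c["fy"],-np.ones(u.shape)],-1)*d[...,None])@T[:3,:3].T+T[:3,3]
m=(d>0)&(abs(W[...,0]-p[0])<.03)
f=m&(abs(W[...,1]-p[1])<.025)&(W[...,2]>.15);print("finger",W[f].min(0),W[f&(W[...,2]<.21)].max(0))
e=m&(W[...,2]>.09)&(W[...,2]<.12)&(W[...,1]<.115)&(W[...,1]>.0);print("cab face",e.sum(),np.percentile(W[e],[5,50,95],axis=0))
r=m&(W[...,2]>.122)&(W[...,2]<.132)&(W[...,1]<.115)&(W[...,1]>-.0);print("roof",r.sum(),W[r].min(0),W[r].max(0))
for n,z in (("cab_back",.106),("engine_center",.096)):
    for q in pinpoint("wrist",n)[:1]:print(n,px2w("wrist",*q["position"],z=z),q["conf"])
E
```

```text
time: 18.43
tool_pos: [0.5352, 0.1295, 0.1528]
tool_rot: [0.0, 0.709, 0.706, 0.0]
contact_force: [0.0, -0.6, 0.0]
gripper_width: 0.003
grasp_force: 0.0
[0.53522229 0.12945224 0.15277891] [2.53012901e-04 7.08691864e-01 7.05518016e-01 3.26779062e-04]
finger [0.50522621 0.1164513  0.19335048] [0.54919053 0.1403677  0.20999639]
cab face 695 [[0.51688961 0.00165415 0.09140544]
 [0.53563652 0.09600035 0.10859747]
 [0.55475693 0.09660631 0.11819361]]
roof 48 [5.12773756e-01 2.61816186e-04 1.22210167e-01] [0.55858719 0.09681409 0.12745616]
cab_back [0.53465698 0.09795879 0.106     ] 0.59
```

The cab back face is at y≈0.0963, centred on x≈0.5357, and the true tip is confirmed 40.5 mm above the reported z. Descending and approaching.

```bash
python3 -m handwheel '[[[0.0004,0,-0.03,0,0,0],[0,0,-0.03,0,0,0],[0,0,-0.02,0,0,0],[0,0,-0.012,0,0,0],[0,0,0,0,0,0],[0,-0.008,0,0,0,0],[0,-0.006,0,0,0,0],[0,-0.004,0,0,0,0],[0,-0.002,0,0,0,0],[0,-0.002,0,0,0,0],[0,-0.002,0,0,0,0],[0,-0.002,0,0,0,0],[0,0,0,0,0,0]]]'
```

```text
time: 19.67
tool_pos: [0.5358, 0.1032, 0.0606]
tool_rot: [0.0, 0.709, 0.705, 0.001]
contact_force: [1.0, 1.3, 1.6]
gripper_width: 0.001
grasp_force: 1.1
```

```bash
python3 -m handwheel '[[[0,-0.003,0,0,0,0],[0,-0.004,0,0,0,0],[0,-0.005,0,0,0,0],[0,-0.005,0,0,0,0],[0,-0.005,0,0,0,0],[0,-0.005,0,0,0,0],[0,-0.005,0,0,0,0],[0.0004,-0.005,0,0,0,0],[0,-0.005,0,0,0,0],[0,-0.005,0,0,0,0],[0,-0.005,0,0,0,0],[0,-0.005,0,0,0,0],[0,-0.005,0,0,0,0],[0,-0.005,0,0,0,0],[0.0004,-0.005,0,0,0,0],[0,-0.005,0,0,0,0],[0,-0.005,0,0,0,0],[0,-0.005,0,0,0,0],[0,-0.004,0,0,0,0],[0,-0.003,0,0,0,0]]]'
cat > e.py <<'E'
from h import *
s=state();p=s["tool_pos"];print(s["time"],p,s["contact_force"])
im,d=grab_frame("wrist");c=camera_info("wrist");T=c["T"]
v,u=np.mgrid[:400,:640]
W=(np.stack([(u-c["cx"])/c["fx"],-(v-c["cy"])/c["fy"],-np.ones(u.shape)],-1)*d[...,None])@T[:3,:3].T+T[:3,3]
r=(d>0)&(abs(W[...,0]-p[0])<.035)&(abs(W[...,1]-p[1])<.08)&(W[...,2]>.122)&(W[...,2]<.130);
if r.sum():print("roof",r.sum(),np.percentile(W[r],[2,50,98],axis=0))
for cam,n,z in (("wrist","engine_center",.096),("top","engine_center",.096),("top","road_stop",.066)):
    if cam=="top":grab_frame("top")
    for q in pinpoint(cam,n)[:3]:print(cam,n,px2w(cam,*q["position"],z=z),q["conf"])
E
python3 e.py
```

```text
time: 21.33
tool_pos: [0.536, 0.0086, 0.0598]
tool_rot: [-0.0, 0.709, 0.705, -0.0]
contact_force: [1.0, 3.0, 2.1]
gripper_width: 0.002
grasp_force: 1.6
21.3333 [0.53596516 0.00863295 0.05980811] [0.98057002 2.98441654 2.10695499]
roof 767 [[ 0.52322977 -0.02590553  0.12229217]
 [ 0.53608495  0.01448082  0.12580511]
 [ 0.54893469  0.01897953  0.12960541]]
top engine_center [0.20546286 0.36612206 0.096     ] 0.86
top engine_center [ 0.53321497 -0.0660227   0.096     ] 0.77
top road_stop [ 0.5490616  -0.20557751  0.066     ] 0.64
```

```bash
python3 -m handwheel '[[[0,-0.003,0,0,0,0],[0,-0.005,0,0,0,0],[0.0004,-0.005,0,0,0,0],[0,-0.005,0,0,0,0],[0,-0.005,0,0,0,0],[0,-0.005,0,0,0,0],[0,-0.005,0,0,0,0],[0,-0.005,0,0,0,0],[0,-0.005,0,0,0,0],[0,-0.005,0,0,0,0],[0.0004,-0.005,0,0,0,0],[0,-0.005,0,0,0,0],[0,-0.005,0,0,0,0],[0,-0.005,0,0,0,0],[0,-0.005,0,0,0,0],[0,-0.004,0,0,0,0],[0,-0.003,0,0,0,0],[0,-0.002,0,0,0,0],[0,-0.002,0,0,0,0],[0,-0.001,0,0,0,0]]]'
```

```text
time: 23.3
tool_pos: [0.5368, -0.076, 0.0599]
tool_rot: [-0.0, 0.709, 0.705, -0.0]
contact_force: [0.1, 1.9, -1.0]
gripper_width: -0.002
grasp_force: 0.7
```

```bash
python3 -m handwheel '[[[0,-0.0015,0,0,0,0],[0,-0.0015,0,0,0,0],[0,-0.0015,0,0,0,0],[0,0,0,0,0,0]]]'; python3 e.py
```

```text
time: 23.63
tool_pos: [0.5368, -0.0805, 0.0599]
tool_rot: [0.0, 0.709, 0.705, -0.0]
contact_force: [0.7, 0.5, -0.8]
gripper_width: -0.0
grasp_force: 0.5
23.6333 [ 0.53683803 -0.08053835  0.05992459] [ 0.71555488  0.52343662 -0.76080104]
roof 774 [[ 0.52413634 -0.11502307  0.12217608]
 [ 0.53685118 -0.07422074  0.12575266]
 [ 0.5497355  -0.06970098  0.12949768]]
top engine_center [0.19782313 0.36230974 0.096     ] 0.97
top engine_center [ 0.68293983 -0.37407611  0.096     ] 0.69
top engine_center [ 0.53399961 -0.14681321  0.096     ] 0.44
top road_stop [ 0.5340689  -0.20552477  0.066     ] 0.87
```

```bash
python3 -m handwheel '[[[0,-0.001,0,0,0,0],[0,-0.001,0,0,0,0],[0,-0.001,0,0,0,0],[0,-0.001,0,0,0,0],[0,-0.001,0,0,0,0],[0,-0.001,0,0,0,0]]]'; python3 -m handwheel '[[[0,-0.001,0,0,0,0],[0,-0.001,0,0,0,0],[0,-0.001,0,0,0,0]]]'
```

```text
time: 24.43
tool_pos: [0.537, -0.0863, 0.0601]
tool_rot: [0.0, 0.709, 0.705, 0.0]
contact_force: [0.5, 2.5, 2.7]
gripper_width: -0.0
grasp_force: 1.4
time: 24.68
tool_pos: [0.537, -0.0893, 0.0601]
tool_rot: [0.0, 0.709, 0.705, 0.0]
contact_force: [-0.3, 3.6, 1.8]
gripper_width: 0.002
grasp_force: 1.6
```

```bash
python3 -m handwheel '[[[0,-0.001,0,0,0,0],[0,-0.001,0,0,0,0],[0,0,0,0,0,0]]]'; python3 -m handwheel '[[[0,-0.001,0,0,0,0],[0,-0.001,0,0,0,0],[0,0,0,0,0,0]]]'
```

```text
time: 24.93
tool_pos: [0.537, -0.0915, 0.0601]
tool_rot: [0.0, 0.709, 0.705, 0.0]
contact_force: [-0.3, 2.6, 2.3]
gripper_width: -0.001
grasp_force: 1.4
time: 25.18
tool_pos: [0.537, -0.0919, 0.0601]
tool_rot: [-0.001, 0.709, 0.705, 0.001]
contact_force: [-1.1, 7.5, 4.2]
gripper_width: 0.003
grasp_force: 4.0
```

Motion stopped and the force rose to 7.5 N at the expected place, so the buffer is against the stop. Backing off and checking.

```bash
python3 -m handwheel '[[[0,0.004,0,0,0,0],[0,0.012,0,0,0,0],[0,0.02,0,0,0,0],[0,0.01,0.02,0,0,0],[0,0,0.03,0,0,0],[0,0.02,0.03,0,0,0],[0,0,0.03,0,0,0],[0,0.03,0.01,0,0,0],[0,0,0,0,0,0],[0,0,0,0,0,0],[0,0,0,0,0,0]]]'; python3 b.py w5
```

```text
time: 26.1
tool_pos: [0.536, 0.0027, 0.1786]
tool_rot: [-0.0, 0.709, 0.706, -0.001]
contact_force: [-0.7, -0.4, -1.0]
gripper_width: 0.001
grasp_force: 0.0
26.1 [0.53602263 0.00266576 0.17859455] [-4.26822506e-04  7.08632235e-01  7.05577244e-01 -9.62072365e-04] [-1.33295986e-01 -1.50094880e-01  1.83363975e+00 -1.01352269e-03
  1.45989620e+00 -1.28862471e-01]
[[ 0.99998758  0.00427204  0.00256516  0.53675658]
 [-0.00484585  0.95366091  0.30084445  0.07898625]
 [-0.00116108 -0.30085314  0.95366977  0.35775642]
 [ 0.          0.          0.          1.        ]]
pit_center [316.4 145.6] [0.5351 0.0399 0.066 ] 0.94
cab_back [319.3 135.7] [0.5381 0.0535 0.106 ] 0.48
engine_center [317.5 327.1] [ 0.5354 -0.1566  0.096 ] 0.71
```

View pics/w5.png

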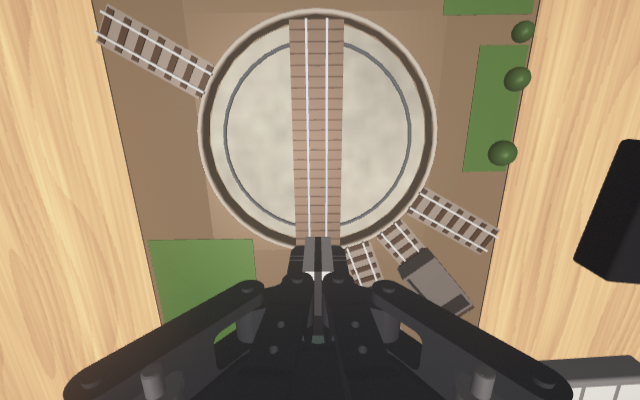

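The turntable is empty and aligned with the last road, but the gripper hides the engine. I'll stitch crops of the top and side views.

```bash
python3 -m handwheel '[[[-0.02,0.03,0.02,0,0,0],[-0.02,0.03,0.02,0,0,0],[-0.02,0.03,0.02,0,0,0],[-0.02,0.03,0,0,0,0],[-0.02,0.03,0,0,0,0],[-0.02,0.03,0,0,0,0],[0,0,0,0,0,0],[0,0,0,0,0,0]]]' | head -2
python3 - <<'E'
from h import *
im,d=grab_frame("top");a=cv2.resize(im[100:240,205:405],(800,560)[:2],interpolation=cv2.INTER_CUBIC)[:,300:700]
s,_=grab_frame("side");b=cv2.resize(s[120:260,300:400],(400,560),interpolation=cv2.INTER_CUBIC)
cv2.imwrite("pics/fin.png",np.hstack([a,b]))
for n,z in (("engine_center",.096),("cab_back",.106),("road_stop",.066)):
    for q in pinpoint("side",n)[:3]:print(n,px2w("side",*q["position"],z=z),round(q["conf"],2))
c=camera_info("top");T=c["T"];v,u=np.mgrid[:400,:640]
W=(np.stack([(u-c["cx"])/c["fx"],-(v-c["cy"])/c["fy"],-np.ones(u.shape)],-1)*d[...,None])@T[:3,:3].T+T[:3,3]
m=(abs(W[...,0]-.537)<.04)&(W[...,1]<-.08)&(W[...,1]>-.24)&(W[...,2]>.09)&(W[...,2]<.14);print(m.sum(),W[m].min(0),W[m].max(0),W[m].mean(0))
E
```

```text
time: 27.07
tool_pos: [0.4162, 0.1835, 0.2399]
engine_center [ 0.56349342 -0.14325949  0.096     ] 0.97
engine_center [ 0.62539756 -0.42971756  0.096     ] 0.82
cab_back [ 0.54171382 -0.09760393  0.106     ] 0.87
cab_back [ 0.68562834 -0.47066545  0.106     ] 0.62
road_stop [ 0.53320274 -0.21808524  0.066     ] 0.59
road_stop [0.54178492 0.29923037 0.066     ] 0.16
416 [ 0.51270232 -0.20601859  0.0900926 ] [ 0.55770816 -0.10017207  0.13393815] [ 0.53470876 -0.14684596  0.12029494]
```

View pics/fin.png

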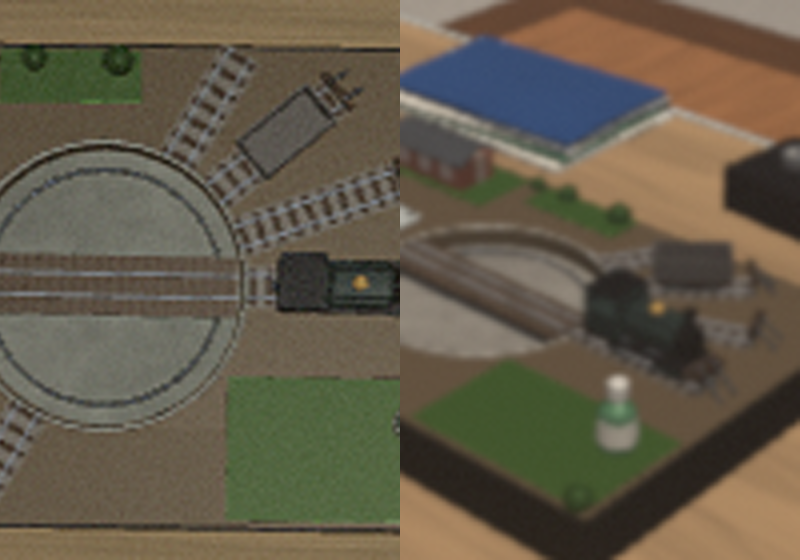

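The picture shows the engine upright and in line on the last road (left crop, cab at (300,282)), with the wagon and glue bottle unmoved. The measured stop position agrees with the geometry to about 1 mm, so I'm handing in.

```bash
python3 -c "
from plant import job_done;print(job_done())"
```

```text
the job is handed in; nothing more can be done
None
```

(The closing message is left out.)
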